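# Set out the pigment jars in reverse order

### The job

Move the four pigment jars from the dark storage tray with the cork pads to the empty white working tray, one jar to a compartment, in reverse order: the painter works from the other side of the table, so the jar that stands farthest left in the storage tray goes to the rightmost compartment of the working tray, the next one beside it, and so on. Keep the jars upright and set each down gently, never dropping it, so that in the end all four stand flat on the bottom of their compartments.

Things in the scene. Friction and masses are not known exactly. Their poses are not given: they have to be found in the camera images.
- jar_tall: tall slim amber glass bottle, straight round body 43 mm diameter up to 58 mm, then a shoulder and a 28 mm black cap; 88 mm high in all. Origin: centre of its underside, z up along its axis.
- jar_wide: squat white ceramic jar with a flat metal lid of the same width: a plain cylinder 53 mm diameter, 52 mm high. Origin: centre of its underside, z up.
- jar_square: grey square jar, body 44 x 44 mm and 52 mm high with 3 mm rounded edges, round white cap on top; 64 mm high in all. Origin: centre of its underside, z up, x and y square to its flat sides.
- jar_knob: white ceramic pot, round body 47 mm diameter up to 60 mm, wooden lid with a 16 mm round knob; 80 mm high in all. Origin: centre of its underside, z up.
- pad_tall: square cork pad 66 x 66 x 3 mm, fixed in the compartment of the storage tray where jar_tall stands at the start; the pad stays there, so it marks that jar's first place. Origin: centre of its underside (4 mm above the table); its top is 7 mm above the table.
- pad_wide: square cork pad 66 x 66 x 3 mm, fixed in the compartment of the storage tray where jar_wide stands at the start; the pad stays there, so it marks that jar's first place. Origin: centre of its underside (4 mm above the table); its top is 7 mm above the table.
- pad_square: square cork pad 66 x 66 x 3 mm, fixed in the compartment of the storage tray where jar_square stands at the start; the pad stays there, so it marks that jar's first place. Origin: centre of its underside (4 mm above the table); its top is 7 mm above the table.
- pad_knob: square cork pad 66 x 66 x 3 mm, fixed in the compartment of the storage tray where jar_knob stands at the start; the pad stays there, so it marks that jar's first place. Origin: centre of its underside (4 mm above the table); its top is 7 mm above the table.
- storage_tray: dark wooden storage tray, fixed: 78 (its x) x 302 (its y) mm, 14 high, floor, walls and dividers 4 thick. Four 70 mm square compartments in a row along y, centres y = +112, +37, -37, -112, x = 0. Origin: centre of underside, on the table. Its y points to the robot's left within 8 degrees. Cork pad in each; holds the jars at the start. May be the nearer or the farther tray.
- working_tray: white-painted working tray, fixed: 78 (its x) x 302 (its y) mm, 14 high, floor, walls and dividers 4 thick. Four 70 mm square compartments in a row along y, centres y = +112, +37, -37, -112, x = 0. Origin: centre of underside, on the table. Its y points to the robot's left within 8 degrees. Empty at the start, no pads.
Mind the look-alikes: they are no part of the job. What is shaped like the jar_tall but blue is not meant.

How it is judged:
At the end, for the whole second after the job is handed in: Each jar is released, at rest, upright within 0.08 rad, its underside below 8 mm over the table, and its centre within 15 mm (tray x and y) of the centre of the working-tray compartment whose tray y is minus that of its own cork pad in the storage tray (x of jar_tall in the frame of working_tray between -0.015 and 0.015 m and z of each of jar_tall, jar_wide, jar_square, jar_knob in the frame of working_tray below 0.008 m and angle between each of jar_tall, jar_wide, jar_square, jar_knob's own z axis and vertical below 0.08 rad and linear speed of each of jar_tall, jar_wide, jar_square, jar_knob below 0.02 m/s and contact force between each of jar_tall, jar_wide, jar_square, jar_knob and the fingers below 0.05 N and ((y of pad_tall in the frame of storage_tray between 0.09175 and 0.13175 m and y of jar_tall in the frame of working_tray between -0.12675 and -0.09675 m) or (y of pad_tall in the frame of storage_tray between 0.01725 and 0.05725 m and y of jar_tall in the frame of working_tray between -0.05225 and -0.02225 m) or (y of pad_tall in the frame of storage_tray between -0.05725 and -0.01725 m and y of jar_tall in the frame of working_tray between 0.02225 and 0.05225 m) or (y of pad_tall in the frame of storage_tray between -0.13175 and -0.09175 m and y of jar_tall in the frame of working_tray between 0.09675 and 0.12675 m)) and x of jar_wide in the frame of working_tray between -0.015 and 0.015 m and ((y of pad_wide in the frame of storage_tray between 0.09175 and 0.13175 m and y of jar_wide in the frame of working_tray between -0.12675 and -0.09675 m) or (y of pad_wide in the frame of storage_tray between 0.01725 and 0.05725 m and y of jar_wide in the frame of working_tray between -0.05225 and -0.02225 m) or (y of pad_wide in the frame of storage_tray between -0.05725 and -0.01725 m and y of jar_wide in the frame of working_tray between 0.02225 and 0.05225 m) or (y of pad_wide in the frame of storage_tray between -0.13175 and -0.09175 m and y of jar_wide in the frame of working_tray between 0.09675 and 0.12675 m)) and x of jar_square in the frame of working_tray between -0.015 and 0.015 m and ((y of pad_square in the frame of storage_tray between 0.09175 and 0.13175 m and y of jar_square in the frame of working_tray between -0.12675 and -0.09675 m) or (y of pad_square in the frame of storage_tray between 0.01725 and 0.05725 m and y of jar_square in the frame of working_tray between -0.05225 and -0.02225 m) or (y of pad_square in the frame of storage_tray between -0.05725 and -0.01725 m and y of jar_square in the frame of working_tray between 0.02225 and 0.05225 m) or (y of pad_square in the frame of storage_tray between -0.13175 and -0.09175 m and y of jar_square in the frame of working_tray between 0.09675 and 0.12675 m)) and x of jar_knob in the frame of working_tray between -0.015 and 0.015 m and ((y of pad_knob in the frame of storage_tray between 0.09175 and 0.13175 m and y of jar_knob in the frame of working_tray between -0.12675 and -0.09675 m) or (y of pad_knob in the frame of storage_tray between 0.01725 and 0.05725 m and y of jar_knob in the frame of working_tray between -0.05225 and -0.02225 m) or (y of pad_knob in the frame of storage_tray between -0.05725 and -0.01725 m and y of jar_knob in the frame of working_tray between 0.02225 and 0.05225 m) or (y of pad_knob in the frame of storage_tray between -0.13175 and -0.09175 m and y of jar_knob in the frame of working_tray between 0.09675 and 0.12675 m))); the robot touches nothing.
It fails at once if a jar is dropped or knocked so that it falls or flies, out of the fingers, faster than 0.45 m/s (a drop of about 10 mm) ((contact force between jar_tall and the fingers below 0.01 N and linear speed of jar_tall above 0.45 m/s) or (contact force between jar_wide and the fingers below 0.01 N and linear speed of jar_wide above 0.45 m/s) or (contact force between jar_square and the fingers below 0.01 N and linear speed of jar_square above 0.45 m/s) or (contact force between jar_knob and the fingers below 0.01 N and linear speed of jar_knob above 0.45 m/s)).
It fails at once if a jar is tipped by more than 40 degrees (angle between any of jar_tall, jar_wide, jar_square, jar_knob's own z axis and vertical above 0.7 rad).
It also fails if it takes over 96 s, if anything falls off the work surface, if the arm or the gripper's body presses on something with over 40 N, if the wrist force passes 120 N, or if a joint passes its speed limit or range.

### The arm

A 6-joint arm with a two-finger parallel gripper is mounted at the origin on the work surface. World frame = base frame: x ahead of the robot, y to its left, z up, the work surface at z = 0. Lengths are in m, angles in rad, forces in N, time in s.
With the tool pointing down it reaches from about 0.25 to 0.725 m from the base axis. Payload 9.7 kg.
Tool frame: the origin (TCP) lies at the very end of the fingers, on their centre line; the grasp point (between the pads) lies 19 mm behind it; z points along the fingers, y is the line along which they close (so a half turn about z gives the same grasp; the last joint's range is limited). The gripper opens to 85 mm and grips with 20 to 120 N. Pads are 22 mm wide; open, the fingers measure 114 mm over their backs; the gripper's body (76 mm by 85 mm) begins 54 mm behind the grasp point. The pads swing forward as they close: fully open they stand 13 mm farther back than shut.
Start: joints at [-1.177, 0.087, 0.176, 1.66, 0, 1.571], TCP at [0.211, -0.508, 0.231] pointing down, gripper open.
Joint ranges: [-3.13, 3.13], [-0.85, 1.81], [-1.15, 1.24], [-2.2, 2.28], [-1.44, 1.52], [-3.14, 3.14]. Speed limits (rad/s): [2.22, 2.22, 2.57, 3.14, 3.14, 3.14].

### API

Orientations are given as a unit quaternion [w, x, y, z].
In Python, from workcell import * gives the robot as it stands.
- The arm moves only by the shell command python3 -m creep 'ROWS' [OPENING] [FORCE]. ROWS is JSON, a list of rows, each a list of 6 numbers: the shift along the tool's x, y, z each as a share of 0.02 m, from -1 to 1, then the turn, a rotation vector about the tool's x, y, z each as a share of 0.12 rad, from -1 to 1. A call has 1 to 8 rows; each row shifts and turns the commanded pose from where the row before left it, along the tool's axes as they then stand; what a row does not reach is not made up. A row lasts 1/12 s, in which the tool goes at most 41.7 mm and 7.16 degrees, less where a joint would pass 70% of its speed; a pose out of reach is approached as far as the arm can. A call with a number of a shift or a turn outside -1 to 1 is refused whole. A call with a gripper value outside its range is refused whole. OPENING is the closure, from 0 (fully open) to 1 (shut), set as the call begins (- or left out, the last holds). The fingers move at their own pace and stop on an object; FORCE is the grip in N (left out, the last holds). Time passes only in rows, so rows that do not move let the fingers close. It gives the time, the measured TCP pose, the force, the opening and the grip force at its end, in the units of the state.
- get_obs(): the state, without advancing time (a new reading comes with each control period).
- capture(name): name is "side" or "top" or "wrist"; returns (picture, depth): 384x512x3 uint8, blue, green, red; 384x512 float32, m along the optical axis (not along the pixel's ray), 0 where there is no reading.
- calibration(name): a dict with "K" (3x3 intrinsics, pixels), "world_from_camera" (4x4, takes a point from camera to world coordinates). Camera axes: x right, y up, looking along -z (the intrinsics and any distortion apply to the point x, -y, -z); pixel columns grow to the right and rows downward; lengths in m; the calibration is good to about 2 mm. A picture is of the moment at which its call begins: read the wrist's pose just before it. calibration takes no time and is no camera call; for the wrist camera it gives the pose at the moment of the call.
- finish_job(): hands the job in; it is judged then, once.
Trained networks look in the newest picture that a camera, given by its name, has taken for a name from the list of things; names that differ only in an ending like _2 or _b are one class to them, and where a whole thing is asked for, a point or a joint stands for the part that bears it (a point fixed in the world has none). Each returns a list of dicts, best first, with "score" (0 to 1); they miss things now and then, are a little off and sometimes report something else, mostly with a low value. They report only what shows in the picture. A call takes as long as a camera call. They do not tell look-alikes from the thing itself.
- outline_of(camera, query): "mask" (384x512 bool, what is visible of it).
- pinpoint(camera, query): "centre" ([x, y, z] in m, in world coordinates, good to about 4 mm: a listed point, or the origin of a listed thing).
The state is a dict: "time": time; "joint_positions": joint angles; "joint_velocities": joint speeds; "effort": joint torques, N m; "eef_pos": TCP position; "orientation": TCP orientation; "contact_force": force on the tool from outside, world axes, zero at the start; "ft_torque": the same for the moment, N m; "finger_gap": finger opening in m; "finger_force": force on a finger pad.
Only numpy, scipy, OpenCV 4.12 (cv2) and the standard library are available. Lean on these libraries where they do the work, as an engineer would, in place of code of your own. Each camera call takes 0.05 s, during which the arm holds its last target. There are 200 camera calls.

## Working session

There is one attempt and no reset: what is moved stays moved. The work goes in short steps, Python scripts to look and compute and a shell command to move; the robot and the scene stay as the last step left them, time stands still between calls to the robot, and variables do not carry over. Pictures are saved under pics/ and viewed, at most 14 in all, crops included, and the job is handed in when it is done.

```bash
mkdir -p pics; ls
cat > h.py <<'E'
from workcell import *
import numpy as np, cv2
def world(cam,u,v,d,C=None):
    C=C or calibration(cam);K=np.array(C["K"]);T=np.array(C["world_from_camera"])
    x=(u-K[0,2])/K[0,0]*d;y=(v-K[1,2])/K[1,1]*d
    return T[:3,:3]@np.array([x,-y,-d])+T[:3,3]
def cloud(cam,depth):
    C=calibration(cam);K=np.array(C["K"]);T=np.array(C["world_from_camera"])
    v,u=np.mgrid[:384,:512]
    P=np.stack([(u-K[0,2])/K[0,0]*depth,-(v-K[1,2])/K[1,1]*depth,-depth],-1)
    return P@T[:3,:3].T+T[:3,3]
E
python3 - <<'E'
from h import *
print(get_obs())
for c in("top","side"):
    im,d=capture(c);cv2.imwrite(f"pics/{c}0.png",im);np.save(f"{c}0.npy",d)
    C=calibration(c);print(c,np.round(C["K"],1).tolist(),np.round(C["world_from_camera"],3).tolist())
    for q in("jar_tall","jar_wide","jar_square","jar_knob","storage_tray","working_tray","pad_tall","pad_wide","pad_square","pad_knob"):
        print(c,q,[(round(r["score"],2),np.round(r["centre"],3).tolist()) for r in pinpoint(c,q)][:3])
E
```

```text
pics
{'time': 0.0, 'joint_positions': array([-1.17700427e+00,  8.74236837e-02,  1.75140352e-01,  1.65980134e+00,
        6.35110849e-06,  1.57082192e+00]), 'joint_velocities': array([ 0.0005787 ,  0.00067037, -0.00071396,  0.00083063,  0.00169206,
        0.00047605]), 'effort': array([ 2.45891359e-03, -5.20392680e+01,  4.64802361e+01,  1.60681171e-02,
        1.26129103e-04,  4.30378591e-06]), 'eef_pos': array([ 0.21094445, -0.50769005,  0.23060627]), 'orientation': array([-6.32347120e-04,  9.80680820e-01,  1.95613684e-01, -1.22911232e-04]), 'contact_force': array([0.60886948, 0.35181756, 0.01325201]), 'ft_torque': array([-0.01147455,  0.05370911,  0.00655696]), 'finger_force': 0.0, 'finger_gap': 0.08537702679503574}
top [[467.6, 0.0, 263.2], [0.0, 467.6, 184.4], [0.0, 0.0, 1.0]] [[0.204, 0.959, -0.196, 0.451], [-0.979, 0.2, -0.037, -0.059], [0.004, 0.2, 0.98, 0.823], [0.0, 0.0, 0.0, 1.0]]
top jar_tall [(0.94, [0.539, -0.226, -0.0]), (0.91, [0.735, -0.123, -0.001]), (0.71, [0.634, -0.151, 0.006])]
top jar_wide [(0.78, [0.64, -0.084, 0.011])]
top jar_square [(0.93, [0.639, 0.068, 0.0
[... 613 characters left out ...]

side jar_tall [(0.96, [0.541, -0.225, -0.001]), (0.72, [0.632, -0.157, 0.003]), (0.69, [0.739, -0.119, 0.001])]
side jar_wide [(0.59, [0.64, -0.081, 0.002])]
side jar_square [(0.88, [0.643, 0.069, 0.007]), (0.36, [0.637, -0.086, 0.004])]
side jar_knob [(0.8, [0.631, -0.009, 0.006])]
side storage_tray [(0.87, [0.636, -0.048, -0.003])]
side working_tray [(0.8, [0.467, -0.004, 0.002]), (0.66, [0.627, -0.009, 0.006])]
side pad_tall [(0.54, [0.632, -0.16, 0.005]), (0.42, [0.636, 0.064, 0.003])]
side pad_wide [(0.57, [0.634, -0.086, 0.006]), (0.47, [0.635, -0.047, 0.0])]
side pad_square [(0.82, [0.636, 0.063, 0.003]), (0.64, [0.635, -0.048, -0.003])]
side pad_knob [(0.59, [0.639, -0.008, 0.004])]
```

View pics/top0.png

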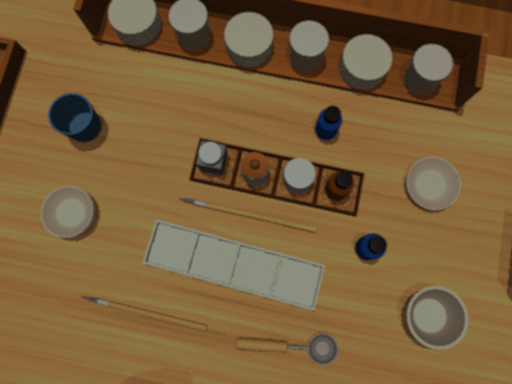

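View pics/side0.png

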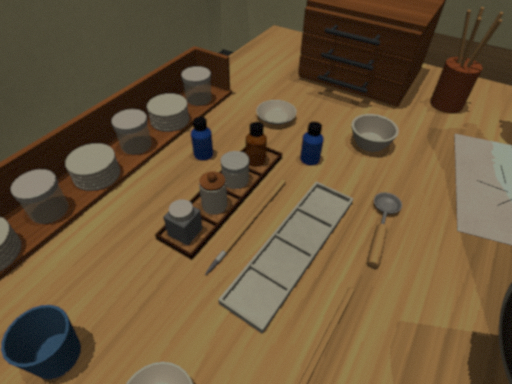

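The top picture shows the dark tray with four jars from left to right: square (211,155), knob (256,168), wide (299,174) and amber tall (341,185). The white tray is empty at (235,263). There are three bottle shapes: blue at (329,123), blue at (371,247) and amber at (341,185). The amber one, standing on a pad in the tray, is jar_tall. Next I'll measure precisely and confirm with a crop.

```bash
cat > meas.py <<'E'
from h import *
im,d=capture("top");P=cloud("top",d)
ims,ds=capture("side");Ps=cloud("side",ds)
def rect(name,cam,P):
    r=outline_of(cam,name)
    for o in r[:2]:
        m=o["mask"];Q=P[m];
        # use points at tray height only
        s=Q[(Q[:,2]<.03)&(Q[:,2]>-.01)]
        z=s[:,2]; rim=s[z>np.percentile(z,85)-.004]
        c,w,a=cv2.minAreaRect((s[:,:2]*1000).astype(np.float32))
        print(name,cam,round(o["score"],2),m.sum(),np.round(c,1),np.round(w,1),round(a,2),"z%",np.round(np.percentile(z,[5,25,50,75,95])*1000,1))
for n in("storage_tray","working_tray"):
    rect(n,"top",P);rect(n,"side",Ps)
for n in("jar_tall","jar_wide","jar_square","jar_knob"):
    for cam,PP in(("top",P),("side",Ps)):
        for o in outline_of(cam,n)[:3]:
            Q=PP[o["mask"]];zt=np.percentile(Q[:,2],97);t=Q[Q[:,2]>zt-.004]
            b=Q[Q[:,2]>.02]
            print(n,cam,round(o["score"],2),"ztop",round(zt*1000,1),"topc",np.round((np.percentile(t[:,:2],3,0)+np.percentile(t[:,:2],97,0))*500,1),"ext",np.round(np.ptp(t[:,:2],axis=0)*1000,1))
cr=np.hstack([cv2.resize(im[90:270,130:400],(540,360))]);cv2.imwrite("pics/crop.png",cr)
E
python3 meas.py
```

```text
storage_tray top 0.79 2050 [635.4 -51.1] [305.5  84.7] 89.67 z% [ 1.9  6.2 12.2 14.4 16.2]
storage_tray side 0.76 1612 [638.7 -55.2] [322.8  93.4] 89.39 z% [-1.   4.6  7.9 12.1 13.7]
storage_tray side 0.57 245 [635.1 -10.2] [63.  62.9] 85.87 z% [4.5 5.3 5.9 6.4 7.3]
working_tray top 0.64 8114 [467.8  -7.3] [302.4  78.9] 86.71 z% [ 2.5  4.   5.1  6.6 15.2]
working_tray side 0.83 7737 [470.3  -3.8] [303.8  86.5] 86.18 z% [ 1.5  2.5  3.4  5.6 13.1]
jar_tall top 0.65 ztop 90.6 topc [ 540.8 -226.8] ext [103.6 181.1]
jar_tall top 0.64 ztop 90.2 topc [ 739.8 -119.2] ext [303.9  73.4]
jar_tall top 0.6 ztop 97.3 topc [ 631.7 -156.1] ext [194.6 111.3]
jar_tall side 0.96 ztop 94.2 topc [ 631.6 -151.5] ext [304.1 503. ]
jar_tall side 0.81 ztop 87.0 topc [570.3  78.6] ext [412.2 464.7]
jar_tall side 0.55 ztop 86.9 topc [ 540.4 -222.6] ext [211.2 573.7]
jar_wide top 0.68 ztop 62.0 topc [635.6 -85.7] ext [211.1  53. ]
jar_wide side 0.78 ztop 59.1 topc [634.4 -79.8] ext [317.  442.5]
jar_square top 0.97 ztop 73.3 topc [636.2  66.3] ext [204.6 144.4]
jar_square side 0.83 ztop 70.8 topc [635.7  72. ] ext [311.7 283.6]
jar_knob top 0.88 ztop 87.1 topc [543.9 -31.7] ext [186.7  55.6]
jar_knob side 0.95 ztop 83.0 topc [489.5 162.4] ext [295.1 349.7]
```

View pics/crop.png

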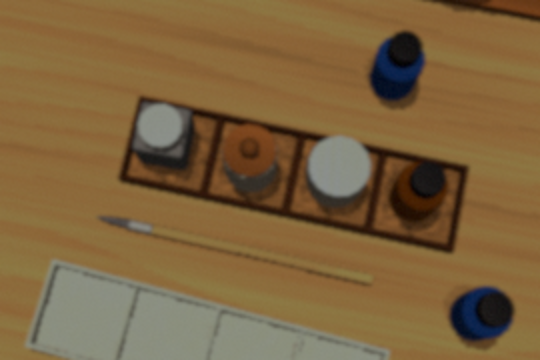

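The crop confirms that the amber bottle in the rightmost storage compartment at (341,185) is jar_tall, and that both blue ones lie outside the tray. Before moving, I'll check for tall obstacles.

```bash
python3 - <<'E'
from h import *
P=cloud("side",np.load("side0.npy")).reshape(-1,3);Q=cloud("top",np.load("top0.npy")).reshape(-1,3)
A=np.vstack([P,Q]);
for zt in(.1,.2,.3):
    a=A[(A[:,2]>zt)&(np.abs(A[:,0]-.4)<.45)&(np.abs(A[:,1])<.7)]
    H,xe,ye=np.histogram2d(a[:,0],a[:,1],bins=[np.arange(-.05,.86,.1),np.arange(-.7,.71,.1)])
    print(zt);print(H.astype(int))
E
python3 -m creep '[[0,0,0,0,0,-0.98],[0,0,0,0,0,-0.98],[0,0,0,0,0,-0.98],[0,0,0,0,0,-0.98],[0,0,0,0,0,-0.98]]'
```

```text
0.1
[[   0    0    0    0    0    0    0    0    0    0    0    0    0    0]
 [   0    0    0    0    0    0    0    0    0    0    0    0    0    0]
 [   0    0    0    0    0    0    0  775    0    0    0    0    0    0]
 [ 217  646    0    0    0    0    0    0    0    0  760    0    0    0]
 [ 349  843    0    0    0    0    0    0    0    0    0    0    0    0]
 [ 478 2572  195    0    0    0  783    0    0    0    0    0    0    0]
 [  87 2073  406    0    0    0    0    0    0    0    0    0    0    0]
 [  13 1192    0    0    0    0    0    0    0    0    0    0    0    0]
 [   0    0    0   70    0    0    0    0    0    0   26    0    0    0]]
0.2
[[  0   0   0   0   0   0   0   0   0   0   0   0   0   0]
 [  0   0   0   0   0   0   0   0   0   0   0   0   0   0]
 [  0   0   0   0   0   0   0   0   0   0   0   0   0   0]
 [ 56  88   0   0   0   0   0   0   0   0 760   0   0   0]
 [ 34  56   0   0   0   0   0   0   0   0   0   0   0   0]
 [  0   0   0   0   0   0 783   0   0   0   0   0   0   0]
 [  0   0   0   0   0   0   0   0   0   0   0   0   0   0]
 [  0   0   0   0   0   0   0   0   0   0   0   0   0   0]
 [  0   0   0   0   0   0   0   0   0   0   0   0   0   0]]
0.3
[[  0   0   0   0   0   0   0   0   0   0   0   0   0   0]
 [  0   0   0   0   0   0   0   0   0   0   0   0   0   0]
 [  0   0   0   0   0   0   0   0   0   0   0   0   0   0]
 [  0   0   0   0   0   0   0   0   0   0 760   0   0   0]
 [  0   0   0   0   0   0   0   0   0   0   0   0   0   0]
 [  0   0   0   0   0   0 783   0   0   0   0   0   0   0]
 [  0   0   0   0   0   0   0   0   0   0   0   0   0   0]
 [  0   0   0   0   0   0   0   0   0   0   0   0   0   0]
 [  0   0   0   0   0   0   0   0   0   0   0   0   0   0]]
time: 2.22
eef_pos: [0.211, -0.5079, 0.2313]
orientation: [0.0, 0.881, 0.474, -0.0]
contact_force: [0.8, -0.8, -0.4]
finger_gap: 0.0853
finger_force: 0.0
```

```bash
python3 -m creep '[[0,0,0,0,0,-0.98],[0,0,0,0,0,-0.98],[0,0,0,0,0,-0.98],[0,0,0,0,0,-0.98],[0,0,0,0,0,-0.98]]' >/dev/null
python3 -m creep '[[1,0,0,0,0,0],[1,0,0,0,0,0],[1,0,0,0,0,0],[1,0,0,0,0,0],[1,0,0,0,0,0],[1,0,0,0,0,0],[1,0,0,0,0,0],[1,0,0,0,0,0]]'
python3 -m creep '[[0.6,0.95,0,0,0,0],[0.6,0.95,0,0,0,0],[0.6,0.95,0,0,0,0],[0.6,0.95,0,0,0,0],[0.6,0.95,0,0,0,0],[0.6,0.95,0,0,0,0],[0.6,0.95,0,0,0,0],[0.6,0.95,0,0,0,0]]'
python3 -m creep '[[0.6,0.95,0,0,0,0],[0.6,0.95,0,0,0,0],[0.6,0.95,0,0,0,0],[0.6,0.95,0,0,0,0],[0.6,0.95,0,0,0,0],[0.6,0.95,0,0,0,0],[0.6,0.95,0,0,0,0],[0,0,0,0,0,0]]'
python3 - <<'E'
from h import *
im,d=capture("wrist");cv2.imwrite("pics/w1.png",im)
print(np.round(calibration("wrist")["world_from_camera"],3).tolist(),get_obs()["time"])
for q in("jar_tall","jar_wide","jar_square","jar_knob","storage_tray","working_tray"):
    print(q,[(round(r["score"],2),np.round(r["centre"],3).tolist()) for r in pinpoint("wrist",q)][:3])
E
```

```text
time: 3.3
eef_pos: [0.2111, -0.347, 0.2313]
orientation: [0.0, 0.708, 0.707, -0.0]
contact_force: [-0.2, 0.7, 0.1]
finger_gap: 0.0854
finger_force: 0.0
time: 3.97
eef_pos: [0.3642, -0.2513, 0.2315]
orientation: [0.0, 0.707, 0.707, 0.0]
contact_force: [-1.0, -0.3, 0.2]
finger_gap: 0.0852
finger_force: 0.0
time: 4.63
eef_pos: [0.4987, -0.1664, 0.2305]
orientation: [-0.0, 0.707, 0.708, 0.0]
contact_force: [0.4, -0.5, 0.2]
finger_gap: 0.0855
finger_force: 0.0
[[1.0, -0.002, 0.0, 0.498], [0.001, 0.96, 0.278, -0.097], [-0.001, -0.278, 0.96, 0.374], [0.0, 0.0, 0.0, 1.0]] 4.6833
jar_tall [(0.95, [0.54, -0.227, -0.001]), (0.83, [0.629, -0.152, 0.006]), (0.55, [0.743, -0.115, -0.001])]
jar_wide [(0.9, [0.639, -0.083, 0.007])]
jar_square []
jar_knob [(0.62, [0.63, -0.005, 0.008])]
storage_tray [(0.68, [0.634, -0.048, -0.002])]
working_tray [(0.56, [0.466, -0.004, 0.003]), (0.31, [0.63, -0.154, 0.005])]
```

View pics/w1.png

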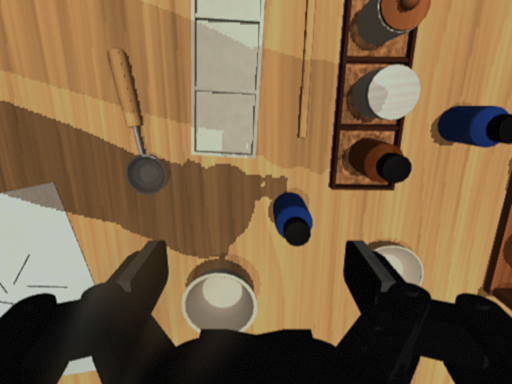

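The wrist view agrees with the fixed cameras: the amber bottle is at (375,160), the white tray at (228,100) and the blue bottles at (293,220) and (475,125). I'll go for the tall jar at about (0.632, -0.154).

```bash
python3 -m creep '[[0.09,0.95,0,0,0,0],[0.09,0.95,0,0,0,0],[0.09,0.95,0,0,0,0],[0.09,0.95,0,0,0,0],[0.09,0.95,0,0,0,0],[0.09,0.95,0,0,0,0],[0.09,0.95,0,0,0,0],[0,0,0,0,0,0]]'
python3 -m creep '[[0,0,0.9,0,0,0],[0,0,0.9,0,0,0],[0,0,0.9,0,0,0],[0,0,0.9,0,0,0],[0,0,0.9,0,0,0],[0,0,0,0,0,0],[0,0,0,0,0,0]]'
python3 - <<'E'
from h import *
im,d=capture("wrist");cv2.imwrite("pics/w2.png",im)
for q in("jar_tall","jar_wide","jar_knob"):
    print(q,[(round(r["score"],2),np.round(r["centre"],3).tolist()) for r in pinpoint("wrist",q)][:3])
E
```

```text
time: 5.65
eef_pos: [0.6312, -0.1558, 0.2299]
orientation: [-0.0, 0.707, 0.707, -0.0]
contact_force: [0.1, -0.0, -0.9]
finger_gap: 0.0854
finger_force: 0.0
time: 6.23
eef_pos: [0.6283, -0.156, 0.1411]
orientation: [-0.001, 0.708, 0.707, -0.0]
contact_force: [-0.1, -0.3, 1.9]
finger_gap: 0.0856
finger_force: 0.0
jar_tall [(0.85, [0.633, -0.154, 0.004]), (0.55, [0.542, -0.223, -0.002])]
jar_wide [(0.84, [0.64, -0.083, 0.005])]
jar_knob [(0.64, [0.628, -0.005, 0.008])]
```

View pics/w2.png

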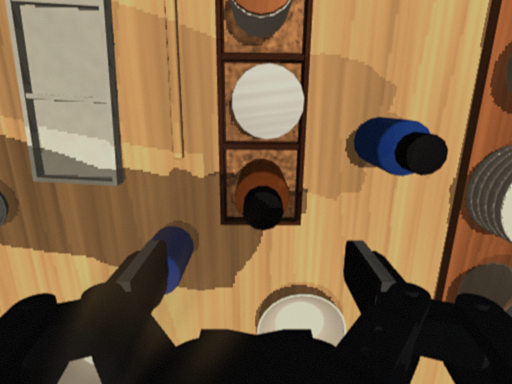

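The cap at (263,207) is between the open fingers and there is nothing in the descent path. Descending to grasp.

```bash
python3 -m creep '[[0.1,0.2,0.9,0,0,0],[0,0,0.9,0,0,0],[0,0,0.9,0,0,0],[0,0,0.9,0,0,0],[0,0,0.9,0,0,0],[0,0,0.8,0,0,0],[0,0,0,0,0,0]]'
python3 -m creep '[[0,0,0,0,0,0],[0,0,0,0,0,0],[0,0,0,0,0,0],[0,0,0,0,0,0],[0,0,0,0,0,0],[0,0,0,0,0,0],[0,0,0,0,0,0],[0,0,0,0,0,0]]' 1 40
```

```text
time: 7.02
eef_pos: [0.6321, -0.1534, 0.0326]
orientation: [-0.002, 0.707, 0.707, -0.001]
contact_force: [-0.2, 0.5, 0.0]
finger_gap: 0.0859
finger_force: 0.0
time: 7.68
eef_pos: [0.6342, -0.1539, 0.0372]
orientation: [0.001, 0.707, 0.707, 0.001]
contact_force: [-1.3, -0.4, 6.0]
finger_gap: 0.0416
finger_force: 40.9
```

```bash
python3 -m creep '[[0,0,-0.3,0,0,0],[0,0,-0.7,0,0,0],[0,0,-0.9,0,0,0],[0,0,-0.9,0,0,0],[0,0,-0.9,0,0,0],[0,0,-0.9,0,0,0],[0,0,-0.5,0,0,0],[0,0,0,0,0,0]]'
```

```text
time: 8.35
eef_pos: [0.6344, -0.154, 0.1403]
orientation: [0.002, 0.707, 0.707, 0.001]
contact_force: [-0.2, -0.7, -0.9]
finger_gap: 0.0417
finger_force: 40.9
```

```bash
python3 -m creep '[[0.5,-0.3,0,0,0,0],[0.9,-0.57,0,0,0,0],[0.93,-0.57,0,0,0,0],[0.93,-0.57,0,0,0,0],[0.93,-0.57,0,0,0,0],[0.93,-0.57,0,0,0,0],[0.93,-0.57,0,0,0,0],[0.93,-0.57,0,0,0,0]]'
python3 -m creep '[[0.93,-0.57,0,0,0,0],[0.93,-0.57,0,0,0,0],[0.93,-0.57,0,0,0,0],[0.93,-0.57,0,0,0,0],[0.93,-0.57,0,0,0,0],[0.93,-0.57,0,0,0,0],[0.4,-0.2,0,0,0,0],[0,0,0,0,0,0]]'
python3 - <<'E'
from h import *
o=get_obs();im,d=capture("wrist");cv2.imwrite("pics/w3.png",im);np.save("w3.npy",d);np.save("w3P.npy",cloud("wrist",d));print(o["eef_pos"])
P=cloud("wrist",d)
for q in("working_tray","jar_tall"):
    print(q,[(round(r["score"],2),np.round(r["centre"],3).tolist()) for r in pinpoint("wrist",q)][:3])
E
```

```text
time: 9.02
eef_pos: [0.5466, -0.0132, 0.136]
orientation: [-0.001, 0.708, 0.707, -0.0]
contact_force: [-0.1, -0.0, -1.3]
finger_gap: 0.0415
finger_force: 41.0
time: 9.68
eef_pos: [0.4745, 0.1068, 0.1366]
orientation: [-0.0, 0.707, 0.708, -0.0]
contact_force: [-0.5, 0.4, -1.3]
finger_gap: 0.0415
finger_force: 41.0
[0.47449542 0.10683348 0.13657095]
working_tray []
jar_tall [(0.85, [0.471, 0.107, 0.107])]
```

View pics/w3.png

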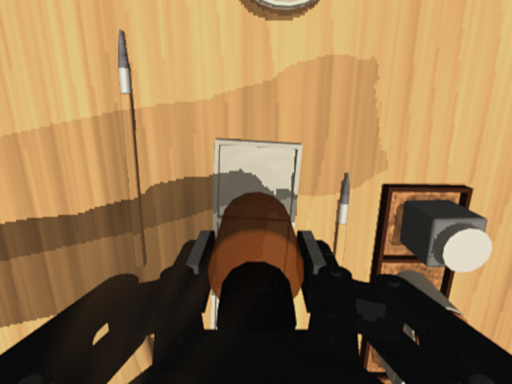

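The bottle is held upright, and the far end of the white tray shows with its corners at (217,139) and (301,143). I'll convert these to world positions.

```bash
cat >> h.py <<'E'
def ray(cam,u,v,z):
    C=calibration(cam);o=np.array(C["world_from_camera"])[:3,3];p=world(cam,u,v,1.0,C);k=p-o
    return o+k*(z-o[2])/k[2]
E
python3 - <<'E'
from h import *
for u,v in((216,138),(302,144)):print(np.round(ray("wrist",u,v,.014),4))
# top camera: tray corners in top0.png
im=cv2.imread("pics/top0.png");
for u,v in((155,221),(325,264),(315,308),(144,264)):print("top",np.round(ray("top",u,v,.014),4))
E
```

```text
[0.4412 0.1473 0.014 ]
[0.5173 0.142  0.014 ]
top [0.5111 0.1421 0.014 ]
top [ 0.4987 -0.1603  0.014 ]
top [ 0.4237 -0.1568  0.014 ]
top [0.4358 0.1421 0.014 ]
```

```bash
python3 -m creep '[[0,0,0.8,0,0,0],[0,0,0.9,0,0,0],[0,0,0.9,0,0,0],[0,0,0.9,0,0,0],[0,0,0.9,0,0,0],[0,0,0.3,0,0,0],[0,0,0,0,0,0],[0,0,0,0,0,0]]'
python3 -m creep '[[0,0,0.1,0,0,0],[0,0,0.1,0,0,0],[0,0,0,0,0,0],[0,0,0,0,0,0]]'
```

```text
time: 10.5
eef_pos: [0.4758, 0.1052, 0.0436]
orientation: [-0.0, 0.708, 0.706, -0.0]
contact_force: [0.9, 0.4, -1.7]
finger_gap: 0.0416
finger_force: 41.0
time: 10.83
eef_pos: [0.4757, 0.1057, 0.0397]
orientation: [0.0, 0.707, 0.707, 0.0]
contact_force: [-0.2, -0.5, -2.6]
finger_gap: 0.0417
finger_force: 41.0
```

```bash
python3 -m creep '[[0,0,0.1,0,0,0],[0,0,0.1,0,0,0],[0,0,0,0,0,0],[0,0,0,0,0,0]]'
python3 -m creep '[[0,0,0.05,0,0,0],[0,0,0,0,0,0],[0,0,0,0,0,0]]'
```

```text
time: 11.17
eef_pos: [0.4753, 0.1056, 0.0351]
orientation: [-0.0, 0.707, 0.707, -0.0]
contact_force: [-0.0, -0.0, -1.5]
finger_gap: 0.0418
finger_force: 41.0
time: 11.42
eef_pos: [0.4755, 0.1056, 0.0343]
orientation: [0.0, 0.707, 0.707, 0.0]
contact_force: [-0.1, 0.3, -1.7]
finger_gap: 0.0419
finger_force: 41.1
```

```bash
python3 -m creep '[[0,0,0.05,0,0,0],[0,0,0,0,0,0],[0,0,0,0,0,0]]'
python3 -m creep '[[0,0,0.05,0,0,0],[0,0,0,0,0,0],[0,0,0,0,0,0]]'
```

```text
time: 11.67
eef_pos: [0.4755, 0.1057, 0.0342]
orientation: [0.0, 0.707, 0.707, 0.0]
contact_force: [-3.3, -0.0, 8.1]
finger_gap: 0.042
finger_force: 41.8
time: 11.92
eef_pos: [0.4756, 0.1057, 0.0342]
orientation: [0.0, 0.707, 0.707, 0.0]
contact_force: [-7.0, -1.2, 16.3]
finger_gap: 0.0417
finger_force: 42.7
```

```bash
python3 -m creep '[[0,0,-0.08,0,0,0],[0,0,0,0,0,0]]'
python3 -m creep '[[0,0,0,0,0,0],[0,0,0,0,0,0],[0,0,0,0,0,0],[0,0,0,0,0,0],[0,0,0,0,0,0],[0,0,0,0,0,0]]' 0
python3 -m creep '[[0,0,-0.4,0,0,0],[0,0,-0.9,0,0,0],[0,0,-0.9,0,0,0],[0,0,-0.9,0,0,0],[0,0,-0.9,0,0,0],[0,0,-0.9,0,0,0],[0,0,-0.9,0,0,0],[0,0,0,0,0,0]]'
python3 - <<'E'
from h import *
im,d=capture("wrist");cv2.imwrite("pics/w4.png",im)
for q in("jar_tall","jar_square","jar_knob","storage_tray"):
    print(q,[(round(r["score"],2),np.round(r["centre"],3).tolist()) for r in pinpoint("wrist",q)][:3])
E
```

```text
time: 12.08
eef_pos: [0.4757, 0.1057, 0.0343]
orientation: [0.0, 0.707, 0.707, 0.0]
contact_force: [-0.1, 0.3, -2.1]
finger_gap: 0.0419
finger_force: 41.1
time: 12.58
eef_pos: [0.4755, 0.1057, 0.0339]
orientation: [-0.0, 0.707, 0.707, 0.0]
contact_force: [0.8, -0.7, 0.1]
finger_gap: 0.0856
finger_force: 0.0
time: 13.25
eef_pos: [0.4768, 0.1059, 0.1541]
orientation: [0.001, 0.707, 0.707, 0.002]
contact_force: [1.0, 0.1, 0.8]
finger_gap: 0.0855
finger_force: 0.0
jar_tall [(0.93, [0.47, 0.106, 0.004])]
jar_square [(0.59, [0.636, 0.074, 0.004])]
jar_knob [(0.98, [0.633, -0.005, 0.009])]
storage_tray []
```

View pics/w4.png

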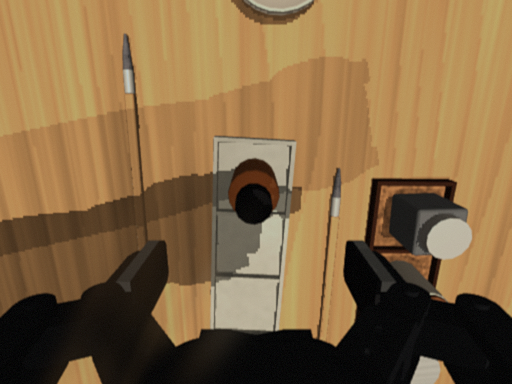

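The tall jar stands upright in its compartment at (253,195). The wide jar is next.

```bash
python3 -m creep '[[-0.86,0.73,0,0,0,0],[-0.86,0.73,0,0,0,0],[-0.86,0.73,0,0,0,0],[-0.86,0.73,0,0,0,0],[-0.86,0.73,0,0,0,0],[-0.86,0.73,0,0,0,0],[-0.86,0.73,0,0,0,0],[-0.86,0.73,0,0,0,0]]' >/dev/null
python3 -m creep '[[-0.86,0.73,0,0,0,0],[-0.86,0.73,0,0,0,0],[-0.86,0.73,0,0,0,0],[0,0,0,0,0,0],[0,0,0,0,0,0]]'
python3 - <<'E'
from h import *
im,d=capture("top")
print([np.round(r["centre"],3).tolist() for r in pinpoint("top","jar_wide")])
im,d=capture("wrist");cv2.imwrite("pics/w5.png",im)
for q in("jar_wide","jar_square","jar_knob"):
    print(q,[(round(r["score"],2),np.round(r["centre"],3).tolist()) for r in pinpoint("wrist",q)][:3])
E
```

```text
time: 14.58
eef_pos: [0.6356, -0.0844, 0.1482]
orientation: [-0.001, 0.708, 0.706, -0.001]
contact_force: [-0.6, 0.1, -0.3]
finger_gap: 0.0854
finger_force: 0.0
[]
jar_wide [(0.81, [0.64, -0.083, 0.006])]
jar_square [(0.85, [0.638, 0.072, 0.002])]
jar_knob [(0.73, [0.633, -0.006, 0.007])]
```

```bash
python3 -m creep '[[0.05,0.15,0.9,0,0,0],[0,0,0.9,0,0,0],[0,0,0.9,0,0,0],[0,0,0.9,0,0,0],[0,0,0.9,0,0,0],[0,0,0.9,0,0,0],[0,0,0.4,0,0,0],[0,0,0,0,0,0]]'
python3 -m creep '[[0,0,0,0,0,0],[0,0,0,0,0,0],[0,0,0,0,0,0]]'
```

```text
time: 15.55
eef_pos: [0.6375, -0.0822, 0.0319]
orientation: [-0.001, 0.707, 0.707, -0.001]
contact_force: [-0.2, 0.5, 0.4]
finger_gap: 0.0856
finger_force: 0.0
time: 15.8
eef_pos: [0.6396, -0.0828, 0.0354]
orientation: [0.001, 0.707, 0.707, 0.001]
contact_force: [0.5, 0.0, 0.1]
finger_gap: 0.0853
finger_force: 0.0
```

```bash
python3 -m creep '[[0,-0.05,0.4,0,0,0],[0,0,0,0,0,0],[0,0,0,0,0,0]]'
python3 -m creep '[[0,0,0,0,0,0],[0,0,0,0,0,0],[0,0,0,0,0,0],[0,0,0,0,0,0],[0,0,0,0,0,0],[0,0,0,0,0,0],[0,0,0,0,0,0]]' 1 50
python3 -m creep '[[0,0,-0.3,0,0,0],[0,0,-0.7,0,0,0],[0,0,-0.9,0,0,0],[0,0,-0.9,0,0,0],[0,0,-0.9,0,0,0],[0,0,-0.9,0,0,0],[0,0,-0.7,0,0,0],[0,0,0,0,0,0]]'
```

```text
time: 16.05
eef_pos: [0.6375, -0.0827, 0.0254]
orientation: [-0.0, 0.707, 0.707, -0.0]
contact_force: [0.4, 0.3, -0.1]
finger_gap: 0.0851
finger_force: 0.0
time: 16.63
eef_pos: [0.6381, -0.0828, 0.0263]
orientation: [0.0, 0.707, 0.707, 0.0]
contact_force: [-0.2, -0.0, 5.0]
finger_gap: 0.0515
finger_force: 52.8
time: 17.3
eef_pos: [0.6388, -0.0829, 0.135]
orientation: [0.001, 0.707, 0.707, 0.001]
contact_force: [0.3, 0.6, -0.8]
finger_gap: 0.0518
finger_force: 52.6
```

```bash
python3 -m creep '[[0.5,-0.7,0,0,0,0],[0.63,-0.93,0,0,0,0],[0.63,-0.93,0,0,0,0],[0.63,-0.93,0,0,0,0],[0.63,-0.93,0,0,0,0],[0.63,-0.93,0,0,0,0],[0.63,-0.93,0,0,0,0],[0.63,-0.93,0,0,0,0]]'
python3 -m creep '[[0.63,-0.93,0,0,0,0],[0.2,-0.2,0,0,0,0],[0,0,0.9,0,0,0],[0,0,0.9,0,0,0],[0,0,0.9,0,0,0],[0,0,0.8,0,0,0],[0,0,0.5,0,0,0],[0,0,0,0,0,0]]'
python3 -m creep '[[0,0,0,0,0,0],[0,0,0,0,0,0]]'
```

```text
time: 17.97
eef_pos: [0.4922, 0.0161, 0.1305]
orientation: [-0.001, 0.708, 0.707, -0.001]
contact_force: [0.0, -0.1, -3.4]
finger_gap: 0.052
finger_force: 52.9
time: 18.63
eef_pos: [0.4697, 0.032, 0.0491]
orientation: [-0.001, 0.707, 0.707, -0.002]
contact_force: [-0.5, 1.5, -2.0]
finger_gap: 0.0516
finger_force: 53.1
time: 18.8
eef_pos: [0.4717, 0.0322, 0.0526]
orientation: [0.0, 0.707, 0.707, 0.0]
contact_force: [0.1, -0.6, -2.4]
finger_gap: 0.0523
finger_force: 53.1
```

```bash
python3 -m creep '[[0,0,0.5,0,0,0],[0,0,0.4,0,0,0],[0,0,0.2,0,0,0],[0,0,0,0,0,0],[0,0,0,0,0,0]]'
python3 -m creep '[[0,0,0.1,0,0,0],[0,0,0.1,0,0,0],[0,0,0,0,0,0],[0,0,0,0,0,0]]'
```

```text
time: 19.22
eef_pos: [0.4709, 0.0322, 0.0295]
orientation: [-0.0, 0.707, 0.707, -0.0]
contact_force: [0.1, -0.6, -1.1]
finger_gap: 0.0518
finger_force: 53.1
time: 19.55
eef_pos: [0.4712, 0.0323, 0.0259]
orientation: [-0.0, 0.707, 0.707, 0.0]
contact_force: [-0.5, -0.5, -2.5]
finger_gap: 0.0518
finger_force: 53.1
```

```bash
python3 -m creep '[[0,0,0.1,0,0,0],[0,0,0,0,0,0],[0,0,0,0,0,0]]'
python3 -m creep '[[0,0,0.05,0,0,0],[0,0,0,0,0,0],[0,0,0,0,0,0]]'
```

```text
time: 19.8
eef_pos: [0.4711, 0.0322, 0.0238]
orientation: [-0.0, 0.707, 0.707, -0.0]
contact_force: [0.4, 0.2, -3.0]
finger_gap: 0.0518
finger_force: 53.1
time: 20.05
eef_pos: [0.4713, 0.0323, 0.0233]
orientation: [0.0, 0.707, 0.707, 0.0]
contact_force: [-2.4, 0.5, 3.9]
finger_gap: 0.0519
finger_force: 53.4
```

```bash
python3 -m creep '[[0,0,0,0,0,0],[0,0,0,0,0,0],[0,0,0,0,0,0],[0,0,0,0,0,0],[0,0,0,0,0,0],[0,0,0,0,0,0]]' 0
python3 -m creep '[[0,0,-0.4,0,0,0],[0,0,-0.9,0,0,0],[0,0,-0.9,0,0,0],[0,0,-0.9,0,0,0],[0,0,-0.9,0,0,0],[0,0,-0.9,0,0,0],[0,0,-0.9,0,0,0],[0,0,-0.9,0,0,0]]'
python3 -m creep '[[-0.24,0.98,0,0,0,0],[-0.24,0.98,0,0,0,0],[-0.24,0.98,0,0,0,0],[-0.24,0.98,0,0,0,0],[-0.24,0.98,0,0,0,0],[-0.24,0.98,0,0,0,0],[-0.24,0.98,0,0,0,0],[-0.24,0.98,0,0,0,0]]'
python3 -m creep '[[0,0.15,0,0,0,0],[0,0,0,0,0,0],[0,0,0,0,0,0]]'
python3 - <<'E'
from h import *
im,d=capture("wrist");cv2.imwrite("pics/w6.png",im)
for q in("jar_square","jar_knob"):
    print(q,[(round(r["score"],2),np.round(r["centre"],3).tolist()) for r in pinpoint("wrist",q)][:3])
im,d=capture("top")
for q in("jar_square","jar_wide"):
    print(q,[(round(r["score"],2),np.round(r["centre"],3).tolist()) for r in pinpoint("top",q)][:3])
E
```

```text
time: 20.55
eef_pos: [0.4712, 0.0322, 0.0228]
orientation: [-0.0, 0.707, 0.707, -0.0]
contact_force: [0.0, -0.4, -0.1]
finger_gap: 0.0853
finger_force: 0.0
time: 21.22
eef_pos: [0.4711, 0.0322, 0.1585]
orientation: [0.0, 0.707, 0.707, 0.0]
contact_force: [0.5, 0.2, 0.1]
finger_gap: 0.0854
finger_force: 0.0
time: 21.88
eef_pos: [0.6288, -0.0066, 0.1574]
orientation: [0.0, 0.707, 0.707, 0.0]
contact_force: [-0.4, -0.1, 0.4]
finger_gap: 0.0854
finger_force: 0.0
time: 22.13
eef_pos: [0.6305, -0.0062, 0.157]
orientation: [-0.0, 0.707, 0.707, -0.0]
contact_force: [-0.9, 1.0, -0.8]
finger_gap: 0.0856
finger_force: 0.0
jar_square [(0.64, [0.636, 0.072, 0.005])]
jar_knob [(0.75, [0.631, -0.005, 0.007])]
jar_square []
jar_wide []
```

View pics/w6.png

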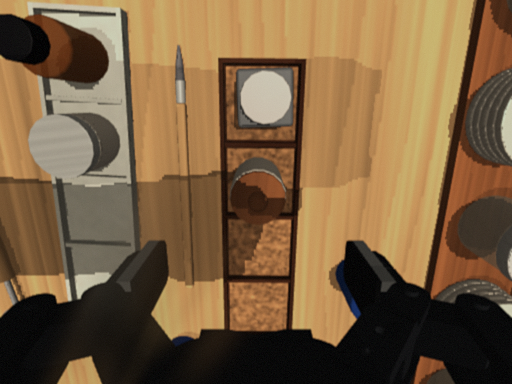

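Both placed jars stand in the white tray. The knob jar at (258,190) is centred between the fingers, and the square jar at (265,97) is aligned with the tray. Grasping the knob jar.

```bash
python3 -m creep '[[0,0.1,0.9,0,0,0],[0,0,0.9,0,0,0],[0,0,0.9,0,0,0],[0,0,0.9,0,0,0],[0,0,0.9,0,0,0],[0,0,0.9,0,0,0],[0,0,0.8,0,0,0],[0,0,0,0,0,0]]'
python3 -m creep '[[0,0,0,0,0,0],[0,0,0,0,0,0],[0,0,0,0,0,0]]'
```

```text
time: 23.1
eef_pos: [0.6308, -0.0062, 0.0294]
orientation: [-0.002, 0.707, 0.707, -0.002]
contact_force: [-0.7, 0.2, -1.0]
finger_gap: 0.0854
finger_force: 0.0
time: 23.35
eef_pos: [0.6337, -0.0063, 0.0346]
orientation: [0.001, 0.707, 0.707, 0.001]
contact_force: [0.5, -1.0, 0.4]
finger_gap: 0.0858
finger_force: 0.0
```

```bash
python3 -m creep '[[0,0,0.2,0,0,0],[0,0,0,0,0,0],[0,0,0,0,0,0]]'
python3 -m creep '[[0,0,0,0,0,0],[0,0,0,0,0,0],[0,0,0,0,0,0],[0,0,0,0,0,0],[0,0,0,0,0,0],[0,0,0,0,0,0],[0,0,0,0,0,0]]' 1 50
python3 -m creep '[[0,0,-0.3,0,0,0],[0,0,-0.7,0,0,0],[0,0,-0.9,0,0,0],[0,0,-0.9,0,0,0],[0,0,-0.9,0,0,0],[0,0,-0.9,0,0,0],[0,0,-0.7,0,0,0],[0,0,0,0,0,0]]'
```

```text
time: 23.6
eef_pos: [0.633, -0.0063, 0.029]
orientation: [0.0, 0.707, 0.707, 0.0]
contact_force: [-0.4, -0.2, 0.1]
finger_gap: 0.0854
finger_force: 0.0
time: 24.18
eef_pos: [0.6331, -0.0063, 0.0292]
orientation: [0.0, 0.707, 0.707, 0.0]
contact_force: [-0.8, 0.1, 3.3]
finger_gap: 0.046
finger_force: 51.6
time: 24.85
eef_pos: [0.634, -0.0063, 0.1381]
orientation: [0.001, 0.707, 0.707, 0.001]
contact_force: [0.9, 0.0, -1.0]
finger_gap: 0.0459
finger_force: 51.6
```

```bash
python3 -m creep '[[-0.2,-0.7,0,0,0,0],[-0.2,-0.93,0,0,0,0],[-0.2,-0.93,0,0,0,0],[-0.2,-0.93,0,0,0,0],[-0.2,-0.93,0,0,0,0],[-0.2,-0.93,0,0,0,0],[-0.2,-0.93,0,0,0,0],[-0.2,-0.93,0,0,0,0]]'
python3 -m creep '[[-0.2,-0.93,0,0,0,0],[0,-0.2,0,0,0,0],[0,0,0.9,0,0,0],[0,0,0.9,0,0,0],[0,0,0.9,0,0,0],[0,0,0.9,0,0,0],[0,0,0.6,0,0,0],[0,0,0,0,0,0]]'
python3 -m creep '[[0,0,0.4,0,0,0],[0,0,0,0,0,0],[0,0,0,0,0,0]]'
```

```text
time: 25.52
eef_pos: [0.4873, -0.0383, 0.1336]
orientation: [-0.001, 0.707, 0.707, -0.001]
contact_force: [0.3, -0.2, -1.9]
finger_gap: 0.0458
finger_force: 51.9
time: 26.18
eef_pos: [0.4644, -0.0419, 0.0477]
orientation: [-0.002, 0.707, 0.707, -0.002]
contact_force: [-1.1, -0.2, -2.9]
finger_gap: 0.046
finger_force: 52.1
time: 26.43
eef_pos: [0.4664, -0.0421, 0.0432]
orientation: [0.0, 0.707, 0.707, 0.0]
contact_force: [-0.0, -0.2, -1.6]
finger_gap: 0.0461
finger_force: 52.1
```

```bash
python3 -m creep '[[0,0,0.3,0,0,0],[0,0,0.2,0,0,0],[0,0,0.15,0,0,0],[0,0,0,0,0,0],[0,0,0,0,0,0]]'
python3 -m creep '[[0,0,0.1,0,0,0],[0,0,0,0,0,0],[0,0,0,0,0,0]]'
```

```text
time: 26.85
eef_pos: [0.466, -0.0421, 0.0297]
orientation: [-0.0, 0.707, 0.707, -0.0]
contact_force: [0.8, -0.0, -2.0]
finger_gap: 0.046
finger_force: 52.1
time: 27.1
eef_pos: [0.4661, -0.0421, 0.0279]
orientation: [-0.0, 0.707, 0.707, 0.0]
contact_force: [0.1, -0.8, -2.4]
finger_gap: 0.046
finger_force: 52.1
```

```bash
python3 -m creep '[[0,0,0.06,0,0,0],[0,0,0,0,0,0],[0,0,0,0,0,0]]'
python3 -m creep '[[0,0,0.05,0,0,0],[0,0,0,0,0,0],[0,0,0,0,0,0]]'
```

```text
time: 27.35
eef_pos: [0.4661, -0.0421, 0.0266]
orientation: [-0.0, 0.707, 0.707, 0.0]
contact_force: [1.1, 0.1, -2.0]
finger_gap: 0.0463
finger_force: 52.1
time: 27.6
eef_pos: [0.4662, -0.0422, 0.0261]
orientation: [0.0, 0.707, 0.707, 0.0]
contact_force: [-2.6, -0.3, 4.7]
finger_gap: 0.0462
finger_force: 52.4
```

```bash
python3 -m creep '[[0,0,0,0,0,0],[0,0,0,0,0,0],[0,0,0,0,0,0],[0,0,0,0,0,0],[0,0,0,0,0,0],[0,0,0,0,0,0]]' 0
python3 -m creep '[[0,0,-0.4,0,0,0],[0,0,-0.9,0,0,0],[0,0,-0.9,0,0,0],[0,0,-0.9,0,0,0],[0,0,-0.9,0,0,0],[0,0,-0.9,0,0,0],[0,0,-0.9,0,0,0],[0,0,-0.9,0,0,0]]' >/dev/null
python3 -m creep '[[0.62,0.95,0,0,0,0],[0.62,0.95,0,0,0,0],[0.62,0.95,0,0,0,0],[0.62,0.95,0,0,0,0],[0.62,0.95,0,0,0,0],[0.62,0.95,0,0,0,0],[0.62,0.95,0,0,0,0],[0.62,0.95,0,0,0,0]]' >/dev/null
python3 -m creep '[[0.62,0.95,0,0,0,0],[0,0,0,0,0,0],[0,0,0,0,0,0]]'
python3 - <<'E'
from h import *
im,d=capture("wrist");cv2.imwrite("pics/w7.png",im)
for q in("jar_square","jar_knob"):
    print(q,[(round(r["score"],2),np.round(r["centre"],3).tolist()) for r in pinpoint("wrist",q)][:3])
E
```

```text
time: 28.1
eef_pos: [0.4661, -0.0422, 0.0256]
orientation: [0.0, 0.707, 0.707, -0.0]
contact_force: [-0.2, 0.7, -0.0]
finger_gap: 0.0851
finger_force: 0.0
time: 29.68
eef_pos: [0.6374, 0.0697, 0.1593]
orientation: [-0.0, 0.707, 0.707, -0.0]
contact_force: [0.3, -0.2, -0.2]
finger_gap: 0.0857
finger_force: 0.0
jar_square [(0.68, [0.637, 0.073, 0.002])]
jar_knob [(0.78, [0.466, -0.041, 0.004])]
```

View pics/w7.png

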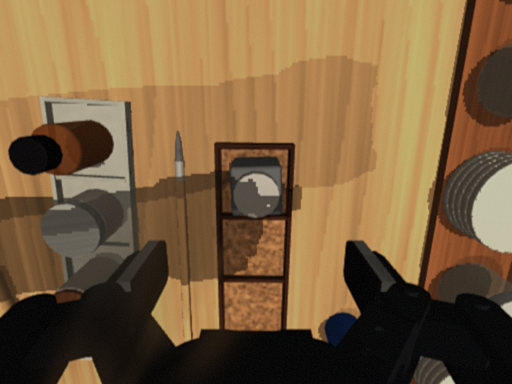

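The square jar at (256,185) is centred and square to the fingers. Descending.

```bash
python3 -m creep '[[0.05,0,0.9,0,0,0],[0,0,0.9,0,0,0],[0,0,0.9,0,0,0],[0,0,0.9,0,0,0],[0,0,0.9,0,0,0],[0,0,0.9,0,0,0],[0,0,0.9,0,0,0],[0,0,0.25,0,0,0]]' >/dev/null
python3 -m creep '[[0,0,0,0,0,0],[0,0,0,0,0,0],[0,0,0,0,0,0]]'
```

```text
time: 30.75
eef_pos: [0.6378, 0.0702, 0.0305]
orientation: [0.001, 0.708, 0.707, 0.001]
contact_force: [0.2, 0.1, -0.3]
finger_gap: 0.0851
finger_force: 0.0
```

```bash
python3 -m creep '[[0,0,0.15,0,0,0],[0,0,0,0,0,0],[0,0,0,0,0,0]]'
python3 -m creep '[[0,0,0,0,0,0],[0,0,0,0,0,0],[0,0,0,0,0,0],[0,0,0,0,0,0],[0,0,0,0,0,0],[0,0,0,0,0,0],[0,0,0,0,0,0]]' 1 50
python3 -m creep '[[0,0,-0.3,0,0,0],[0,0,-0.7,0,0,0],[0,0,-0.9,0,0,0],[0,0,-0.9,0,0,0],[0,0,-0.9,0,0,0],[0,0,-0.9,0,0,0],[0,0,-0.7,0,0,0],[0,0,0,0,0,0]]'
```

```text
time: 31.0
eef_pos: [0.6374, 0.0703, 0.0261]
orientation: [0.0, 0.707, 0.707, 0.0]
contact_force: [-0.0, -0.5, -0.4]
finger_gap: 0.0852
finger_force: 0.0
time: 31.58
eef_pos: [0.6374, 0.0703, 0.026]
orientation: [0.0, 0.707, 0.707, 0.0]
contact_force: [-0.5, 0.0, 3.8]
finger_gap: 0.0431
finger_force: 51.6
time: 32.25
eef_pos: [0.6382, 0.0704, 0.135]
orientation: [0.001, 0.707, 0.707, 0.002]
contact_force: [0.3, -0.2, -1.9]
finger_gap: 0.0431
finger_force: 51.1
```

```bash
python3 -m creep '[[-0.7,-0.6,0,0,0,0],[-0.94,-0.87,0,0,0,0],[-0.94,-0.87,0,0,0,0],[-0.94,-0.87,0,0,0,0],[-0.94,-0.87,0,0,0,0],[-0.94,-0.87,0,0,0,0],[-0.94,-0.87,0,0,0,0],[-0.94,-0.87,0,0,0,0]]'
python3 -m creep '[[-0.94,-0.87,0,0,0,0],[-0.94,-0.87,0,0,0,0],[-0.24,-0.32,0,0,0,0],[0,0,0,0,0,0],[0,0,0,0,0,0]]'
```

```text
time: 32.92
eef_pos: [0.5018, -0.0759, 0.1305]
orientation: [-0.001, 0.707, 0.707, -0.0]
contact_force: [0.3, -0.4, -0.7]
finger_gap: 0.0435
finger_force: 51.2
time: 33.33
eef_pos: [0.462, -0.1175, 0.1312]
orientation: [-0.0, 0.708, 0.706, 0.0]
contact_force: [0.3, 0.5, -2.6]
finger_gap: 0.0433
finger_force: 51.3
```

```bash
python3 -m creep '[[0,0,0.8,0,0,0],[0,0,0.9,0,0,0],[0,0,0.9,0,0,0],[0,0,0.9,0,0,0],[0,0,0.7,0,0,0],[0,0,0.2,0,0,0],[0,0,0,0,0,0],[0,0,0,0,0,0]]'
python3 -m creep '[[0,0,0.25,0,0,0],[0,0,0.15,0,0,0],[0,0,0,0,0,0],[0,0,0,0,0,0]]'
```

```text
time: 34.0
eef_pos: [0.4625, -0.1171, 0.044]
orientation: [0.0, 0.707, 0.707, 0.0]
contact_force: [0.1, 0.4, -1.5]
finger_gap: 0.0433
finger_force: 51.3
time: 34.33
eef_pos: [0.4621, -0.1176, 0.0358]
orientation: [0.0, 0.707, 0.707, 0.0]
contact_force: [0.2, 0.9, -1.8]
finger_gap: 0.0434
finger_force: 51.3
```

```bash
python3 -m creep '[[0,0,0.25,0,0,0],[0,0,0.2,0,0,0],[0,0,0,0,0,0],[0,0,0,0,0,0]]'
python3 -m creep '[[0,0,0.08,0,0,0],[0,0,0,0,0,0],[0,0,0,0,0,0]]'
python3 -m creep '[[0,0,0.05,0,0,0],[0,0,0,0,0,0],[0,0,0,0,0,0]]'
```

```text
time: 34.67
eef_pos: [0.4617, -0.1175, 0.0263]
orientation: [-0.0, 0.708, 0.707, -0.0]
contact_force: [-0.0, -0.3, -1.7]
finger_gap: 0.0435
finger_force: 51.3
time: 34.92
eef_pos: [0.462, -0.1176, 0.0251]
orientation: [0.0, 0.707, 0.707, -0.0]
contact_force: [0.0, 0.7, -2.2]
finger_gap: 0.0434
finger_force: 51.3
time: 35.17
eef_pos: [0.462, -0.1176, 0.0241]
orientation: [-0.0, 0.707, 0.707, -0.0]
contact_force: [-0.3, -0.8, -2.0]
finger_gap: 0.0434
finger_force: 51.3
```

```bash
python3 -m creep '[[0,0,0.05,0,0,0],[0,0,0,0,0,0],[0,0,0,0,0,0]]'
python3 -m creep '[[0,0,0.03,0,0,0],[0,0,0,0,0,0],[0,0,0,0,0,0]]'
```

```text
time: 35.42
eef_pos: [0.462, -0.1175, 0.023]
orientation: [-0.0, 0.707, 0.707, -0.0]
contact_force: [-0.0, -0.2, -2.2]
finger_gap: 0.0434
finger_force: 51.3
time: 35.67
eef_pos: [0.462, -0.1176, 0.0229]
orientation: [0.0, 0.707, 0.707, 0.0]
contact_force: [-2.7, 0.5, 5.0]
finger_gap: 0.0433
finger_force: 51.9
```

Contact is made, so I'll release, rise clear, move aside toward -y and check.

```bash
python3 -m creep '[[0,0,0,0,0,0],[0,0,0,0,0,0],[0,0,0,0,0,0],[0,0,0,0,0,0],[0,0,0,0,0,0],[0,0,0,0,0,0]]' 0
python3 -m creep '[[0,0,-0.4,0,0,0],[0,0,-0.9,0,0,0],[0,0,-0.9,0,0,0],[0,0,-0.9,0,0,0],[0,0,-0.9,0,0,0],[0,0,-0.9,0,0,0],[0,0,-0.9,0,0,0],[0,0,-0.9,0,0,0]]' 
python3 -m creep '[[-0.8,-0.9,-0.5,0,0,0],[-0.8,-0.9,-0.5,0,0,0],[-0.8,-0.9,-0.5,0,0,0],[-0.8,-0.9,-0.5,0,0,0],[-0.8,-0.9,-0.5,0,0,0],[-0.8,-0.9,-0.5,0,0,0],[-0.8,-0.9,-0.5,0,0,0],[-0.8,-0.9,-0.5,0,0,0]]' >/dev/null
python3 -m creep '[[-0.8,0,0,0,0,0],[-0.8,0,0,0,0,0],[-0.8,0,0,0,0,0],[-0.8,0,0,0,0,0],[0,0,0,0,0,0],[0,0,0,0,0,0]]'
python3 - <<'E'
from h import *
A=np.array([.052,.9986]);c0=np.array([.469,-.006])
for c in("top","side"):
    im,d=capture(c);cv2.imwrite(f"pics/{c}9.png",im)
    for q in("working_tray","jar_tall","jar_wide","jar_knob","jar_square"):
        for r in pinpoint(c,q)[:3]:
            p=np.array(r["centre"]);e=p[:2]-c0
            print(c,q,round(r["score"],2),np.round(p,3),"tray",np.round([e@[A[1],-A[0]],e@A],3))
E
```

```text
time: 36.17
eef_pos: [0.462, -0.1175, 0.0224]
orientation: [-0.0, 0.707, 0.707, 0.0]
contact_force: [-0.3, -0.2, 0.0]
finger_gap: 0.0852
finger_force: 0.0
time: 36.83
eef_pos: [0.4619, -0.1175, 0.1581]
orientation: [0.0, 0.707, 0.707, 0.0]
contact_force: [-0.6, 0.2, 0.2]
finger_gap: 0.0854
finger_force: 0.0
time: 38.0
eef_pos: [0.3176, -0.3096, 0.2367]
orientation: [-0.0, 0.708, 0.706, 0.0]
contact_force: [-0.0, 0.8, -0.8]
finger_gap: 0.0856
finger_force: 0.0
top working_tray 0.58 [ 0.634 -0.05   0.001] tray [ 0.167 -0.035]
top working_tray 0.56 [ 0.467 -0.002 -0.002] tray [-0.002  0.004]
top jar_tall 0.68 [0.476 0.108 0.006] tray [0.001 0.115]
top jar_tall 0.65 [ 0.539 -0.226  0.002] tray [ 0.081 -0.217]
top jar_tall 0.61 [ 0.739 -0.122  0.003] tray [ 0.276 -0.101]
top jar_wide 0.58 [0.474 0.031 0.007] tray [0.004 0.037]
top jar_knob 0.61 [ 0.466 -0.044  0.004] tray [-0.001 -0.039]
top jar_square 0.77 [ 0.466 -0.118  0.005] tray [ 0.003 -0.112]
side working_tray 0.84 [ 0.465 -0.004  0.002] tray [-0.004  0.002]
side jar_tall 0.93 [0.475 0.103 0.   ] tray [0.    0.109]
side jar_tall 0.69 [ 0.542 -0.224  0.002] tray [ 0.084 -0.214]
side jar_tall 0.67 [ 0.74  -0.124  0.002] tray [ 0.277 -0.104]
side jar_wide 0.91 [ 0.474  0.031 -0.001] tray [0.003 0.037]
side jar_wide 0.21 [ 0.632 -0.05  -0.004] tray [ 0.165 -0.035]
side jar_knob 0.9 [ 0.465 -0.041  0.003] tray [-0.002 -0.036]
side jar_square 0.94 [ 0.465 -0.118  0.002] tray [ 0.002 -0.112]
```

View pics/top9.png

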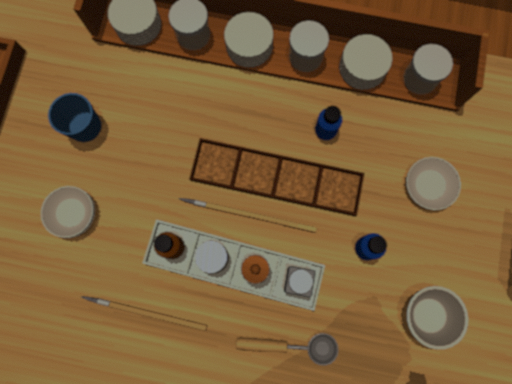

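View pics/side9.png

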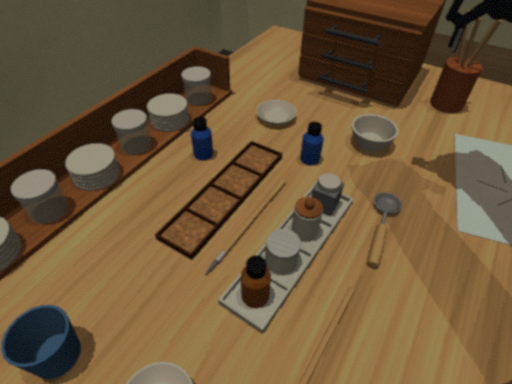

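Both views show all four jars upright and in reverse order in the white tray: tall (170,245), wide (211,257), knob (256,268) and square (300,282) in the top picture. Each is within about 5 mm of its compartment centre, and the arm is clear.

```bash
python3 -c "
from workcell import *
print(finish_job())"
```

```text
the job is handed in; nothing more can be done
None
```

I moved all four jars to the white working tray in reverse order and handed the job in at about 38 s: each stands upright in its compartment, about 5 mm or less from centre by camera; no verdict came back.

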